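Clip the cover back on the terminal box

ROBOT

A 6-joint arm with a two-finger parallel gripper is mounted at the origin on a cart in front of the work surface, level with it; the furniture and walls round the work are solid. World frame = base frame: x ahead of the robot, y to its left, z up, the work surface at z = 0. Lengths are in m, angles in rad, forces in N, time in s.
With the tool pointing down it reaches from about 0.3 to 0.875 m from the base axis. Payload 6.4 kg.
Tool frame: the origin (TCP) lies on the centre line of the jaws, within the pads' length; the fingertips stand 17 mm ahead of it and the grasp point (between the pads) lies 2 mm behind it; z points along the fingers, y is the line along which they close (so a half turn about z gives the same grasp; the last joint's range is limited). The gripper opens to 88 mm and grips with 3 to 60 N. Pads are 18 mm wide; open, the fingers measure 123 mm over their backs; the gripper's body (75 mm by 187 mm) begins 45 mm behind the grasp point.
Start: joints at [-1.466, 0.181, 1.607, -0, 1.354, -0.206], TCP at [0.176, -0.547, 0.256] pointing down, gripper open.
Joint ranges: [-2.99, 2.99], [-0.89, 2.07], [0.3, 2.58], [-1.14, 4.28], [0, 2.63], [-3.12, 3.12]. Speed limits (rad/s): [2.57, 2.57, 3.01, 3.14, 3.14, 3.14].

INTERFACE

Orientations are given as a rotation vector (axis times angle).
In Python, from station import bot, vision gives the robot as it stands. The module is installed in compiled form; this text tells all that it offers. Calls block until the motion is done:
- bot.move_ptp(position, orientation): joint-space move of the TCP to a pose.
- bot.movel(position, ori=None, feed=0.15): straight line of the TCP; ori=None keeps the orientation; feed is the mean speed in m/s.
- bot.movej(angles): joint-space move.
- bot.release() and bot.grasp(): open the fingers fully, or close them until they stop; the grip force is fixed at half the most.
- bot.wait(seconds).
- bot.ik(position, orientation): joint angles nearest the present ones, or None.
- vision.grab_frame(name): name is "scene" or "top"; returns a dict with "color" (400x640x3 uint8, blue, green, red), "range_z" (400x640 float32, m along the optical axis (not along the pixel's ray), 0 where there is no reading), "K" (3x3 intrinsics, pixels), "R" (3x3) and "t" (3): a world point X has camera coordinates R X + t. Camera axes: x right, y down, z forward; pixel columns grow to the right and rows downward; lengths in m; the calibration is good to about 2 mm. A picture is of the moment at which its call begins.
A pose or a line that the arm cannot do raises bot.Unreachable and nothing moves.
- bot.finish_job(): hands the job in; it is judged then, once.
Readings, each from a call of its own:
- bot.current_t(): time.
- bot.current_joints(): joint angles.
- bot.current_qd(): joint speeds.
- bot.current_tau(): joint torques, N m.
- bot.current_position(): TCP position.
- bot.current_tcp_rot(): TCP orientation.
- bot.current_wrist_force(): force on the tool from outside, world axes, zero at the start.
- bot.current_wrist_torque(): the same for the moment, N m.
- bot.current_gripper_width(): finger opening in m.
- bot.current_grasp_force(): force on a finger pad.
Only numpy, scipy, OpenCV 4.12 (cv2) and the standard library are available. Lean on these libraries where they do the work, as an engineer would, in place of code of your own. Each camera call takes 0.05 s, during which the arm holds its last target. There are 200 camera calls.

TASK

Close the open terminal box with its grey clip-in cover: hold the cover tilted with its tab end up, feel sideways for where its two tongues go in fully under the lip at the near end of the box, straddling the key hidden there, then press the other end down gently, without forcing it, until both sprung tabs have snapped in behind the ledge and the cover lies flush and fully home. Let go of it, and leave the other things where they are.

Things in the scene. Friction and masses are not known exactly. Their poses are not given: they have to be found in the camera images.
- terminal_box: open grey metal box fixed to the bench, 174 (x) x 120 (y) x 60 mm high, terminals inside up to z=20, glands at +y. Origin: centre of underside, z up. -x end (lip) faces the robot within 25 deg. Opening x=-67..70, y=+-52; side rests at z=56 (y=35..52, x=-65..45) carry the plate. Cover home: its origin at (0,0,26) mm here, axes parallel, play x -2..+4, y +-7.5 (the hidden key sets y)
- cover: loose grey plastic cover, 0.13-0.22 kg, standing on side skirts (y=+-24, x=-48..42, z=0..30 mm), tongue end (-x) to the robot within 35 deg. Origin: foot level, below the fin. Plate x=-61..66, y=+-44, z=30..34 mm. Grip fin 12 (x) x 50 mm (y), from the plate up to z=68, base to z=37. Two sprung tabs below the +x end snap in under about 7 to 15 N pressed down on that end
- box_lip (a point): middle of the lip's top inner edge, (-67,0,61.5) mm in the box frame. The lip, z=53.5..61.5, overhangs a pocket for the tongues: back wall at x=-82, floor at z=38. In it, unseen under the lip, stands a fixed key 24 mm wide (x=-82..-68) that must go between the two tongues (gap 28 mm). Its middle lies anywhere from y=-5.5 to +5.5: if the tongues stop at x=-68 they butt on it; back off, shift sideways, try again
- box_ledge (a point): middle of the ledge's top inner edge, (70,0,60) mm in the box frame. The ledge, z=48..60, overhangs a recess that reaches to x=84 mm, where the tabs catch
- cover_tongue (a point): midway between the tips of the two tongues, (-80,0,24) mm in the cover frame; tongues 13 mm wide at y=+-20.5, z=22..26 mm. Tilted about 20 deg, tab end up, they go down just behind the lip and then slide under it; flat the cover does not go in. Let go once hooked at 12 to 20 deg, the cover stays hooked with its tabs resting on the ledge
- cover_latch_end (a point): middle of the top edge of the tab end, (66,0,34) mm in the cover frame; at z=60 in the box frame when home. Press down 10 mm in from it (cover x=56), between or on the two ribbed thumb pads at y=+-22
- cover_fin (a point): grip point in the fin, (0,0,55) mm in the cover frame; the fin's flat faces look along the cover's x
- tab_left (a joint): how far the tab at y=+24 mm is pushed in towards -x, m: 0 sprung out, at most 0.010. Tab 18 mm wide; hook top at z=20.5, hook tip at x=75.5, ramp below it runs in to x=63.5 at z=1 mm (cover frame)
- tab_right (a joint): the same for the tab at y=-24 mm
- lid_stack: bystander: stack of can lids, 73 mm across, 86 mm high; origin under its centre
- check_weight: bystander: steel check weight with a knob, 38 mm across, 61 mm high; origin under its centre
- sealed_can: bystander: sealed can, 71 mm across, 107 mm high; origin under its centre

How it is judged:
On the way:
1. the two tongues are under the lip of the box while the tab end of the cover is still more than 6 mm above its seat (x of cover_tongue in the frame of terminal_box between -0.09 and -0.0715 m and y of cover_tongue in the frame of terminal_box between -0.01 and 0.01 m and z of cover_tongue in the frame of terminal_box between 0.038 and 0.056 m and z of cover_latch_end in the frame of terminal_box above 0.066 m and angle between the z axis of cover and the z axis of terminal_box, either way round below 0.6 rad), for 0.1 s.
At the end, for the whole second after the job is handed in: Tongues under the lip by at least 4.5 mm, tab end level with the rim within 2 to 3 mm, tongue end within 2 to 3 mm of home height, cover parallel to the box within 0.05 rad and within 10 mm sideways, both tabs pushed in less than 3 mm (sprung out behind the ledge), cover released and at rest (x of cover_tongue in the frame of terminal_box between -0.09 and -0.0715 m and y of cover_tongue in the frame of terminal_box between -0.01 and 0.01 m and z of cover_tongue in the frame of terminal_box between 0.047 and 0.0522 m and z of cover_latch_end in the frame of terminal_box between 0.057 and 0.062 m and angle between the z axis of cover and the z axis of terminal_box, either way round below 0.05 rad and value of joint each of tab_left, tab_right below 0.003 m and linear speed of cover below 0.02 m/s); the robot touches nothing.
It fails at once if the cover is forced against the box with more than 90 N (contact force between cover and terminal_box above 90 N).
It fails at once if the stack of can lids is shifted by more than 30 mm (distance of lid_stack from where it was at the start of the episode above 0.03 m).
It fails at once if the check weight is shifted by more than 30 mm (distance of check_weight from where it was at the start of the episode above 0.03 m).
It fails at once if the sealed can is shifted by more than 30 mm (distance of sealed_can from where it was at the start of the episode above 0.03 m).
It also fails if it takes over 54 s, if anything falls off the work surface, if the arm or the gripper's body presses on something with over 40 N, if the wrist force passes 120 N, or if a joint passes its speed limit or range.

## Working session

There is one attempt and no reset: what is moved stays moved. The work goes in short steps, each a Python script; the robot and the scene stay as the last script left them, time stands still between calls to the robot, and variables do not carry over. Pictures are saved under pics/ and viewed, at most 10 in all, crops included, and the job is handed in when it is done.

```bash
mkdir -p pics; python3 - <<'E'
from station import bot, vision
import cv2,numpy as np
for n in("scene","top"):
    f=vision.grab_frame(n); np.savez(f"{n}.npz",**f); cv2.imwrite(f"pics/{n}0.png",f["color"])
    print(n,f["K"].tolist(),np.round(f["R"],3).tolist(),np.round(f["t"],3), np.round(-f["R"].T@f["t"],3))
print(bot.current_t(),bot.current_tcp_rot(),bot.current_gripper_width(),bot.current_wrist_force())
E
```

```text
scene [[383.1104307340077, 0.0, 315.83095933771114], [0.0, 383.1104307340077, 198.7822077675005], [0.0, 0.0, 1.0]] [[-0.796, -0.604, -0.02], [-0.343, 0.479, -0.808], [0.498, -0.637, -0.589]] [0.481 0.161 0.858] [0.011 0.76  0.644]
top [[371.7058139504699, 0.0, 330.98514350416696], [0.0, 371.7058139504699, 198.84802177070824], [0.0, 0.0, 1.0]] [[-0.007, -1.0, 0.005], [-0.992, 0.006, -0.125], [0.125, -0.006, -0.992]] [0.146 0.504 0.878] [0.391 0.148 0.933]
0.1 [-3.10224408e+00 -4.86007811e-01 -1.23578027e-04] 0.08814974557477377 [-0.5732748   0.37550942  0.53576155]
```

View pics/scene0.png

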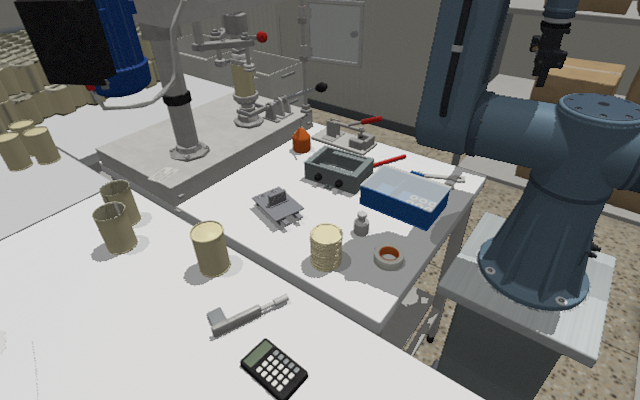

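View pics/top0.png

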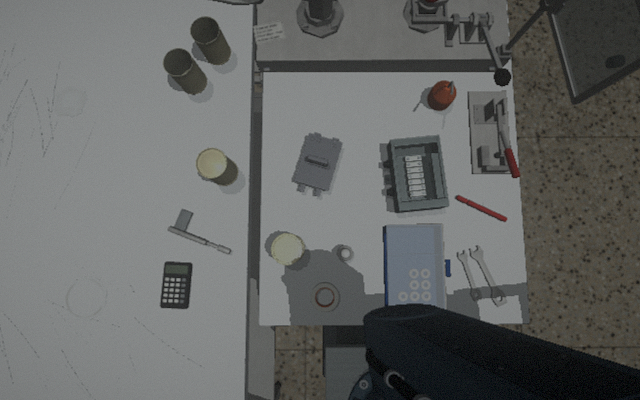

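The top view shows the cover at about (317,163) with its tongues toward the bottom at about (315,190), and the box at about (416,175). The weight (344,253), lids (287,249) and can (213,166) are clear of the path.

```bash
cat > h.py <<'E'
import numpy as np,cv2
def cloud(f):
    z=f["range_z"].astype(float);v,u=np.indices(z.shape)
    K=f["K"];P=np.stack([(u-K[0,2])/K[0,0]*z,(v-K[1,2])/K[1,1]*z,z],-1)
    return (P-f["t"])@f["R"]   # R^T (P-t)
def ray(f,u,v,h):
    d=f["R"].T@np.array([(u-f["K"][0,2])/f["K"][0,0],(v-f["K"][1,2])/f["K"][1,1],1]);c=-f["R"].T@f["t"]
    return c+d*(h-c[2])/d[2]
E
python3 - <<'E'
from h import *
f=dict(np.load("top.npz"));W=cloud(f);Z=W[...,2];v,u=np.indices(Z.shape)
def comp(lo,hi,u0,u1,v0,v1,h):
    m=((Z>lo)&(Z<hi)&(u>u0)&(u<u1)&(v>v0)&(v<v1)).astype(np.uint8)
    n,l,s,c=cv2.connectedComponentsWithStats(m);k=1+np.argmax(s[1:,4]);m=l==k
    P=np.array([ray(f,a,b,h)[:2] for b,a in zip(*np.nonzero(m))])
    r=cv2.minAreaRect((P*1000).astype(np.float32));
    print(s[k],"rect",np.round(r[0],1),np.round(r[1],1),round(r[2],1),"zmed",np.median(Z[m]).round(4),"mean",P.mean(0).round(4))
    return m
print("table z",np.median(Z[190:210,355:370]))
comp(.022,.045,285,350,125,205,.034)
comp(.055,.085,285,350,125,205,.068)
comp(.048,.072,375,455,125,220,.06)
big=lambda a:cv2.resize(a,None,fx=7,fy=7,interpolation=cv2.INTER_CUBIC)
c=f["color"];cv2.imwrite("pics/crop.png",np.hstack([big(c[130:200,288:345]),big(c[130:215,380:450][:70])])[:600,:800]) 
hh=np.clip(Z*1000*2.5,0,255).astype(np.uint8)
cv2.imwrite("pics/crop.png",np.vstack([np.hstack([cv2.resize(x[125:215,286:346],None,fx=4.4,fy=3.3),cv2.resize(x[125:215,376:452],None,fx=4.4,fy=3.3)]) for x in (cv2.convertScaleAbs(c,alpha=1.6),cv2.cvtColor(hh,cv2.COLOR_GRAY2BGR))]))
E
```

```text
table z 0.0007238256022140154
[ 294  133   48   63 1743] rect [590.9 177.2] [ 87.8 149.8] 73.1 zmed 0.0345 mean [0.5947 0.1757]
[307 154  21  11 124] rect [594.8 175.4] [49.8 14.6] 72.7 zmed 0.068 mean [0.5948 0.1755]
[ 389  135   60   76 1971] rect [564.3 -66.3] [175.9 122.7] 5.3 zmed 0.0593 mean [ 0.5594 -0.0672]
```

View pics/crop.png

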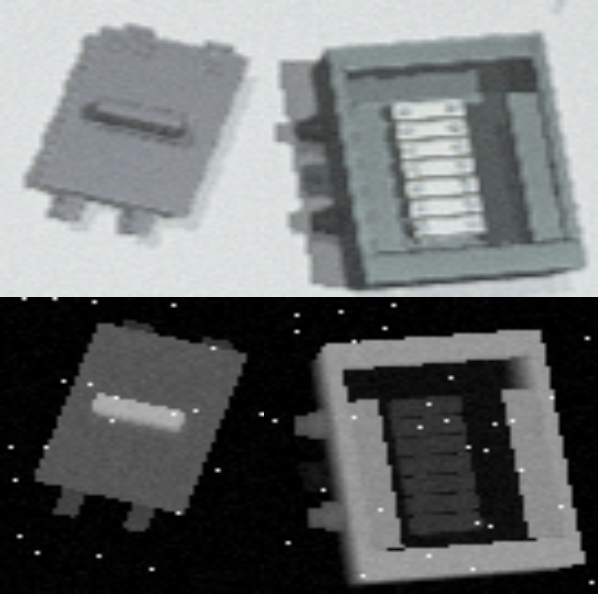

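The crops confirm it: the cover's yaw is about -17.2° with the fin at (0.595, 0.1755). The box's yaw is about +5.3° with its centre at (0.564, -0.066), glands on the left (+y). Both measured sizes match the given ones. Next I grasp the cover.

```bash
cat >> h.py <<'E'
from scipy.spatial.transform import Rotation as Ro
BOX=np.array([.5643,-.0663,0.]);BY=np.radians(5.3)
RB=Ro.from_euler('z',BY).as_matrix();HZ=.056   # TCP height in cover frame
def grip(org,Rc,flip):
    s=-1 if flip else 1
    G=np.array([[0,s,0],[s,0,0],[0,0,-1.]])
    R=Rc@G; return org+Rc@[0,0,HZ],Ro.from_matrix(R).as_rotvec()
def coverR(yaw,tilt): return Ro.from_euler('z',yaw).as_matrix()@Ro.from_euler('y',-tilt).as_matrix()
def tip_pose(tx,ty,tz,tilt,flip):   # tongue point in box frame (m), tilt rad -> TCP pose
    Rc=coverR(BY,tilt); t=BOX+RB@[tx,ty,tz]
    return grip(t-Rc@[-.080,0,.024],Rc,flip)
E
python3 - <<'E'
from station import bot
from h import *
org=np.array([.5948,.1755,0]);Rc=coverR(np.radians(-17.2),0)
for fl in(0,1):
    p,r=grip(org,Rc,fl);q=bot.ik(p,r);p2,r2=tip_pose(-.062,0,.046,np.radians(19),fl);q2=bot.ik(p2,r2);print(fl,p,q,p2,q2)
fl=0 if bot.ik(*grip(org,Rc,0)) is not None and abs(bot.ik(*grip(org,Rc,0))[5])<2 else 1
print("use",fl)
p,r=grip(org,Rc,fl)
bot.move_ptp(p+[0,0,.10],r);bot.movel(p,feed=.12)
print(bot.current_t(),bot.current_position())
bot.grasp();bot.wait(.2);print(bot.current_gripper_width(),bot.current_grasp_force(),bot.current_wrist_force())
bot.movel(p+[0,0,.15],feed=.2);bot.wait(.2)
print(bot.current_t(),bot.current_gripper_width(),bot.current_wrist_force(),bot.current_wrist_torque())
E
```

```text
0 [0.5948 0.1755 0.056 ] [ 9.58009159e-02  5.17203747e-01  1.60867646e+00 -4.44089210e-16
  1.01571245e+00  3.95997547e-01] [ 0.56750952 -0.06600226  0.10230205] [-0.4063088   0.20156645  1.97167949  0.2472392   0.68982746 -0.66792641]
1 [0.5948 0.1755 0.056 ] [ 9.58009159e-02  5.17203747e-01  1.60867646e+00 -4.44089210e-16
  1.01571245e+00 -2.74559511e+00] [ 0.56750952 -0.06600226  0.10230205] [-0.4063088   0.20156645  1.97167949  0.2472392   0.68982746  2.47366624]
use 0
4.0417 [0.59554438 0.17556309 0.05685397]
0.011800740493782024 29.999944316223264 [ 0.31432786  0.08457373 -0.45585915]
6.475 0.011717366133669522 [-0.21033996  0.07280092 -1.73032499] [-0.04907229 -0.06020689  0.02683283]
```

```bash
python3 - <<'E'
from station import bot,vision
from h import *
p,r=tip_pose(-.058,0,.085,np.radians(19),0)
bot.move_ptp(p+[0,0,.05],r);bot.movel(p,feed=.15);bot.wait(.2)
print(bot.current_t(),bot.current_position()-p,bot.current_wrist_force())
f=vision.grab_frame("scene");g=vision.grab_frame("top");np.savez("s1.npz",**f);np.savez("t1.npz",**g)
def proj(f,X):
    c=f["R"]@X+f["t"];c=f["K"]@(c/c[2]);return c[:2]
Rc=coverR(BY,np.radians(19));org=BOX+RB@[-.058,0,.085]-Rc@[-.08,0,.024]
out=[]
for n,f,(u0,v0,u1,v1),k in(("s",f,(285,130,395,210),5),("t",g,(375,120,460,220),3)):
    im=cv2.resize(f["color"][v0:v1,u0:u1],None,fx=k,fy=k,interpolation=cv2.INTER_CUBIC)
    def dot(X,col):
        a=(proj(f,X)-[u0,v0]+.5)*k;cv2.circle(im,tuple(int(q) for q in a),2,col,-1)
    for X in([-.087,-.06,.06],[-.087,.06,.06],[.087,.06,.06],[.087,-.06,.06],[-.067,0,.0615],[.07,0,.06]):dot(BOX+RB@X,(0,0,255))
    for X in([-.061,-.044,.034],[-.061,.044,.034],[.066,.044,.034],[.066,-.044,.034],[-.08,-.0205,.026],[-.08,.0205,.026]):dot(org+Rc@X,(0,255,0))
    out.append(im)
im=np.zeros((max(o.shape[0] for o in out),sum(o.shape[1] for o in out),3),np.uint8);x=0
for o in out: im[:o.shape[0],x:x+o.shape[1]]=o;x+=o.shape[1]
im=cv2.resize(im,None,fx=800/max(800,im.shape[1]),fy=800/max(800,im.shape[1]));cv2.imwrite("pics/chk.png",im)
E
```

```text
8.1167 [ 9.70937997e-04 -9.78509300e-05  1.41887545e-03] [ 0.87375682 -1.0356938  -0.80107011]
```

View pics/chk.png

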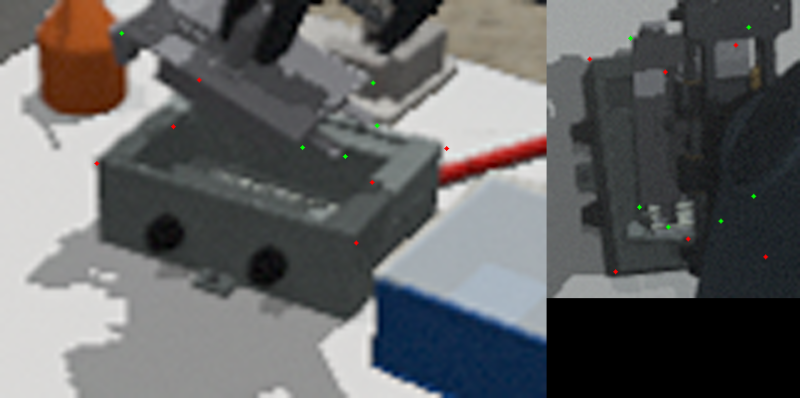

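The projected outlines fit: the box corners fall at (97,163), (356,242) and (445,148), and the cover's plate corner and tongues at (302,148) and (345,156), all within a millimetre or two. Now lower it until it touches.

```bash
cat >> h.py <<'E'
def state(bot,F0):
    R=Ro.from_rotvec(bot.current_tcp_rot()).as_matrix();G=np.array([[0,1,0],[1,0,0],[0,0,-1.]])
    Rc=R@G.T;o=bot.current_position()-Rc@[0,0,HZ]
    t=RB.T@(o+Rc@[-.08,0,.024]-BOX)*1e3
    l=RB.T@(o+Rc@[.066,0,.034]-BOX)*1e3
    return np.round(t,1),round(l[2],1),np.round(RB.T@(bot.current_wrist_force()-F0),1)
E
python3 - <<'E'
from station import bot
from h import *
th=np.radians(19);z=.053
bot.movel(tip_pose(-.060,0,z,th,0)[0],feed=.1);bot.wait(.15)
F0=np.mean([bot.current_wrist_force() for _ in range(5)],0);print(bot.current_t(),F0,state(bot,F0*0))
while z>.038:
    z-=.001;bot.movel(tip_pose(-.060,0,z,th,0)[0],feed=.02);s=state(bot,F0);print(round(z,3),*s)
    if np.linalg.norm(s[2])>5:break
print(bot.current_t());np.save("F0.npy",F0)
E
```

```text
8.8333 [ 0.09843263  0.29086459 -1.83283969] (array([-59.3,  -0.4,  53.8]), np.float64(111.0), array([ 0.1,  0.3, -1.8]))
0.052 [-59.8  -0.1  52.3] 109.3 [ 0.5  0.8 -0.1]
0.051 [-60.1   0.   50.9] 107.9 [-0.   0.3  0.5]
0.05 [-60.1   0.   49.9] 106.8 [-0.1 -0.8 -0.4]
0.049 [-60.1   0.   48.9] 105.9 [-0.2  0.2  0.3]
0.048 [-60.1   0.1  47.9] 104.9 [-0.8  0.4 -0.6]
0.047 [-60.1   0.1  46.9] 103.9 [-0.2 -0.   0.4]
0.046 [-60.1   0.   45.9] 102.9 [ 0.9 -0.3  0.5]
0.045 [-60.1   0.   44.9] 101.9 [ 0.1 -0.7 -0.6]
0.044 [-59.9  -0.   44. ] 101.0 [-0.3  0.1 -0.1]
0.043 [-59.6  -0.1  43.4] 100.5 [-1.5 -0.5  4.9]
11.3333
```

```bash
python3 - <<'E'
from station import bot
from h import *
F0=np.load("F0.npy");th=np.radians(19);z=.0452
bot.movel(tip_pose(-.060,0,z,th,0)[0],feed=.05)
bot.wait(.1);print(state(bot,F0))
x=-.063
while x>-.0805:
    bot.movel(tip_pose(x,0,z,th,0)[0],feed=.03);s=state(bot,F0);print(round(x,4),*s)
    if np.linalg.norm(s[2])>6:break
    x-=.0015
print(bot.current_t())
E
```

```text
(array([-60.3,   0.1,  44.9]), np.float64(101.8), array([-0.4, -0.5,  1.1]))
-0.063 [-63.4   0.1  45. ] 101.9 [ 0.3 -0.1  0.1]
-0.0645 [-64.6  -0.   45.2] 102.2 [ 1.  -0.9  0.2]
-0.066 [-66.1   0.   45.2] 102.2 [-0.1 -0.4 -1.1]
-0.0675 [-67.6   0.   45.2] 102.2 [ 0.7  0.2 -0.6]
-0.069 [-69.3   0.3  45.1] 102.0 [0.  0.3 0.5]
-0.0705 [-70.6   0.1  45.2] 102.1 [0.3 1.2 0.9]
-0.072 [-72.1   0.1  45.2] 102.1 [-0.3  1.  -0.3]
-0.0735 [-73.6   0.1  45.2] 102.2 [-0.   0.5  0.7]
-0.075 [-75.1   0.1  45.2] 102.1 [0.6 1.9 0.7]
-0.0765 [-76.7   0.   45.2] 102.1 [ 1.3  1.5 -0.1]
-0.078 [-78.2   0.   45.2] 102.1 [0.2 2.  0.1]
-0.0795 [-79.6   0.   45.2] 102.1 [-0.4  1.2  0.6]
14.6833
```

```bash
python3 - <<'E'
from station import bot,vision
from h import *
F0=np.load("F0.npy");th=np.radians(15.5)
p,r=tip_pose(-.0795,0,.046,th,0)
bot.movel(p,r,feed=.02);bot.wait(.1);print(state(bot,F0))
bot.release();bot.wait(.2)
R=Ro.from_rotvec(r).as_matrix()
bot.movel(p-R[:,2]*.06,feed=.15)
print(bot.current_t())
f=vision.grab_frame("scene");c=f["color"][130:210,285:395]
cv2.imwrite("pics/hook.png",cv2.resize(c,None,fx=6,fy=6,interpolation=cv2.INTER_CUBIC))
E
```

```text
(array([-79.5,   0.1,  45.9]), np.float64(94.7), array([ 1.3,  2.3, -0.6]))
17.1
```

View pics/hook.png

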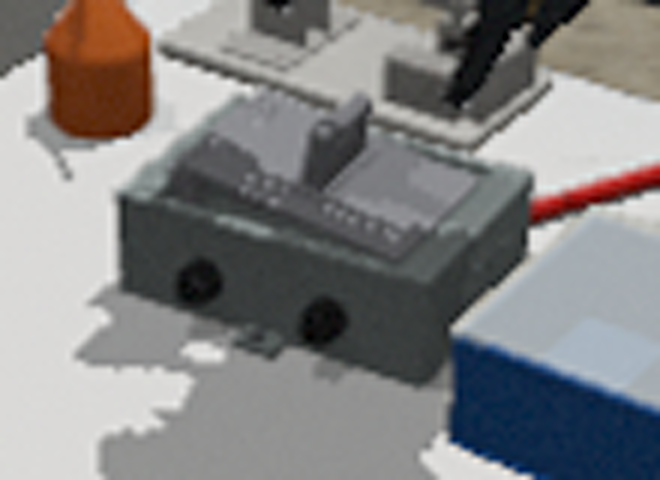

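The cover is hooked under the lip, with its tab end resting up on the ledge around (250,110). Now I press the tab end down with the fingers closed.

```bash
python3 - <<'E'
from station import bot,vision
from h import *
best=None
for s in(1,-1):
    y=RB@[0,s,0];z=np.array([0,0,-1.]);R=np.stack([np.cross(y,z),y,z],1);r=Ro.from_matrix(R).as_rotvec()
    P=lambda h:BOX+RB@[.048,0,h+.017]
    q=bot.ik(P(.12),r);q2=bot.ik(P(.058),r)
    if q is None or q2 is None: continue
    d=abs(np.array(q)-bot.current_joints()).max();print(s,q,d)
    if best is None or d<best[0]:best=(d,r)
r=best[1]
bot.movel(bot.current_position()+[0,0,.05],feed=.2);bot.grasp()
bot.move_ptp(P(.115),r);bot.movel(P(.100),feed=.05);bot.wait(.2)
F0=np.mean([bot.current_wrist_force() for _ in range(5)],0);print(bot.current_t(),F0,bot.current_gripper_width())
h=.100
while h>.0575:
    h-=.0015;bot.movel(P(h),feed=.03);F=RB.T@(bot.current_wrist_force()-F0);a=bot.current_position()[2]-.017
    print(round(h*1e3,1),round(a*1e3,1),np.round(F,1))
    if np.linalg.norm(F)>38:break
print(bot.current_t())
E
```

```text
1 [-2.93398931e-01  3.93662992e-01  1.59425354e+00 -4.44089210e-16
  1.15367612e+00 -1.95669771e+00] 1.347357595796336
-1 [-2.93398931e-01  3.93662992e-01  1.59425354e+00 -4.44089210e-16
  1.15367612e+00  1.18489495e+00] 1.7942350577934576
20.7417 [-0.62586933  0.57613885  0.54468113] 0.00020961640686793738
98.5 98.4 [ 0.8 -1.3  0.4]
97.0 96.9 [ 0.5 -0.8 -1. ]
95.5 95.4 [-0.  -0.2 -0. ]
94.0 93.8 [ 0.7 -0.5 -0.9]
92.5 92.4 [ 1.5 -0.5 -0. ]
91.0 90.9 [ 0.6 -0.1 -0.4]
89.5 89.3 [ 0.2 -1.2 -1.1]
88.0 87.9 [ 0.6 -0.7 -0.5]
86.5 86.3 [ 1.6 -0.8 -1. ]
85.0 84.9 [ 0.5 -0.7 -0.4]
83.5 83.4 [ 0.4 -1.  -0.9]
82.0 81.9 [ 0.5 -0.9 -0.6]
80.5 80.4 [ 1.5 -0.8 -0.5]
79.0 78.8 [ 1.2 -1.4 -0.9]
77.5 77.8 [-0.3 -0.5  2.3]
76.0 76.5 [0.  0.4 4.1]
74.5 75.2 [ 0.2 -0.2  5.2]
73.0 74.0 [-0.   0.3  6. ]
71.5 71.3 [ 0.6 -0.9  1.4]
70.0 70.0 [1.3 0.5 2.5]
68.5 68.6 [3.  0.7 1.7]
67.0 67.1 [2.7 0.5 2.9]
65.5 65.6 [3.7 0.7 3.1]
64.0 63.9 [ 3.3 -0.1  3.5]
62.5 62.3 [ 3.3 -0.9  2.4]
61.0 60.4 [ 0.9 -1.2  1.4]
59.5 60.3 [-2.5 -0.  11.9]
58.0 60.2 [-7.1  0.2 20.3]
56.5 60.1 [-12.3   2.9  32.4]
27.9917
```

Contact began at about 78 mm, the tabs gave way, and it came to a hard stop with the surface at 60.2 mm. I'll lift off and check it with the cameras.

```bash
python3 - <<'E'
from station import bot,vision
from h import *
bot.movel(bot.current_position()+[0,0,.10],feed=.15)
bot.movel(bot.current_position()+[-.05,-.20,.10],feed=.3)
bot.wait(.3);print(bot.current_t(),bot.current_wrist_force())
f=vision.grab_frame("scene");g=vision.grab_frame("top")
for n,q in(("scene",f),("top",g)):
    W=cloud(q);B=(W-BOX)@RB*1e3
    for nm,x0,x1,y0,y1 in(("tab end",48,62,-8,8),("tongue end",-58,-30,-38,38),("left",20,45,30,40),("right",20,45,-40,-30),("lip",-84,-70,-40,40),("ledge",72,84,-40,40)):
        m=(B[...,0]>x0)&(B[...,0]<x1)&(B[...,1]>y0)&(B[...,1]<y1)&(B[...,2]>10)&(B[...,2]<90)
        print(n,nm,m.sum(),np.median(B[m][:,2]).round(1) if m.any() else None)
W=cloud(g);B=(W-BOX)@RB*1e3;m=(B[...,2]>84)&(B[...,2]<105)&(abs(B[...,0])<40)&(abs(B[...,1])<45);print("fin centre",B[m].mean(0))
a=cv2.resize(f["color"][130:210,285:395],None,fx=4,fy=4,interpolation=cv2.INTER_CUBIC);b=cv2.resize(g["color"][125:215,376:456],None,fx=4,fy=320/90)
cv2.imwrite("pics/end.png",np.hstack([a,b]))
E
```

```text
30.0417 [-0.34063007  0.60037334 -0.47396351]
scene tab end 13 62.7
scene tongue end 130 62.5
scene left 18 62.7
scene right 5 62.0
scene lip 134 62.1
scene ledge 64 62.0
top tab end 38 60.5
top tongue end 371 60.6
top left 42 60.8
top right 42 60.2
top lip 199 61.9
top ledge 162 60.3
fin centre [-1.9851564   2.28507492 93.27570723]
```

View pics/end.png

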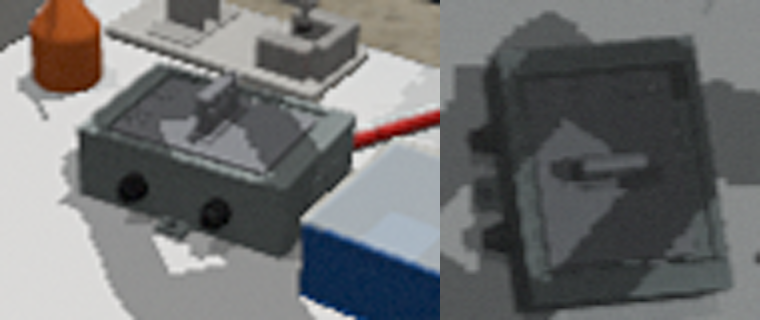

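The pictures show the cover lying flush. The plate is at 60.2–60.8 mm at both ends and both sides, the ledge is at 60.3, and the fin is centred within about 2 mm. The arm is clear of everything.

```bash
python3 -c "
from station import bot
print(bot.finish_job(),bot.current_t())"
```

```text
the job is handed in; nothing more can be done
the job is handed in; nothing more can be done
```

The job is handed in, at about 30 s of the 54 s allowed: the cover was hooked under the lip on the first try, pressed down to a hard stop (about 32 N at most on the wrist) and released, and the cameras show it flush; I did not check the two tabs directly, and no verdict came back.

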